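Open the big nail case beside the nailer

TASK

The nailer needs reloading: open the larger of the two nail cases. Swing the lever latch at its front outwards about a quarter turn, clear of the lid's tongue, then raise the lid until it stands by itself nearly upright (70 degrees open or more). Leave the smaller case shut.

Things in the scene. Friction and masses are not known exactly. Their poses are not given: they have to be found in the camera images.
- nail_case: The larger nail case, grey with black lid: 150 deep (x), 240 wide (y), 70 high + lid 10. Fixed. Origin: centre of underside. x points from the front (latch side, facing the robot within 20 deg) to the hinge side, y to the left seen from the robot, z up. Mm in this frame: latch pivot (vertical axis) x -87 y -35; lid hinge line along y at x 75 z 70.5; lid pull centre x -45 y 0 z 120.5 when shut.
- latch (a joint): Angle (rad) of that case's steel lever: level bar 14 wide, z 83-89, with a round upright knob (dia 14, z 89-124) 80 from the pivot. 0 = shut: knob towards the case's -y (x -87 y -115), bar over a tongue of the lid. Grows as the knob swings to -x, towards the robot; 1.57 points straight out, stop 1.7. Blocks the lid below about 0.7. Starts at 0 to 0.15, stays where left, needs 0.5 N at the knob.
- lid (a joint): Opening angle (rad) of that case's lid: 0 shut, 1.57 upright, stop 1.75. The front edge rises, turning about the far edge. Pull: round steel bar along y, dia 10, 80 long, a leg at each end, 35 free under it; its axis is 120 in front of and 50 above the hinge line when shut; it can turn in a grip. Stiff hinge: stays where left, about 5 N at the bar lifts it.
- small_lid_grip (a point): Middle of the bar pull on the lid of the smaller case, a lookalike of the same materials: 110 deep, 150 wide, 50 high + lid 10; the bar is 50 long, at z 100.5 mm; its box is centred 25 mm behind this point as seen from the robot. To stay shut.

How it is judged:
On the way, in this order (a step that is already met when the one before it is completed fails the run):
1. the larger case's latch is swung clear (over 0.9 rad) while its lid is still shut (value of joint latch above 0.9 rad and value of joint lid below 0.15 rad), for 0.2 s.
2. the larger case's lid is raised (over 1.05 rad) (value of joint lid above 1.05 rad), for 0.2 s.
At the end, for the whole second after the job is handed in: the larger case's latch is swung out by more than 0.9 rad, its lid stands open by itself at more than 1.05 rad (60 degrees) and at rest, and the smaller case's lid is still shut (its bar within 20 mm of its start) (value of joint latch above 0.9 rad and value of joint lid above 1.05 rad and velocity of joint lid between -0.1 and 0.1 rad/s and distance of small_lid_grip from where it was at the start of the episode below 0.02 m); the robot touches nothing.
It fails at once if the smaller case's lid is opened (its bar moved by over 20 mm) (distance of small_lid_grip from where it was at the start of the episode above 0.02 m).
It also fails if it takes over 45 s, if anything falls off the work surface, if the arm or the gripper's body presses on something with over 40 N, if the wrist force passes 120 N, or if a joint passes its speed limit or range.

ROBOT

A 6-joint arm with a two-finger parallel gripper is mounted at the origin on the work surface. World frame = base frame: x ahead of the robot, y to its left, z up, the work surface at z = 0. Lengths are in m, angles in rad, forces in N, time in s.
With the tool pointing down it reaches from about 0.35 to 0.975 m from the base axis. Payload 17.4 kg.
Tool frame: the origin (TCP) lies at the very end of the fingers, on their centre line; the grasp point (between the pads) lies 19 mm behind it; z points along the fingers, y is the direction in which the jaws open and shut (so a half turn about z gives the same grasp; the last joint's range is limited). The gripper opens to 85 mm and grips with 20 to 120 N. Pads are 22 mm wide; open, the fingers measure 114 mm over their backs; the gripper's body (76 mm by 85 mm) begins 54 mm behind the grasp point. The pads swing forward as they close: fully open they stand 13 mm farther back than shut.
Start: joints at [-1.263, 0.116, 1.442, -0, 1.584, -0.038], TCP at [0.229, -0.635, 0.231] pointing down, gripper open.
Joint ranges: [-2.83, 2.83], [-0.83, 2.19], [0.07, 2.5], [-1.14, 4.28], [0.01, 3], [-2.97, 2.97]. Speed limits (rad/s): [1.89, 1.89, 2.22, 3.14, 3.14, 3.14].

INTERFACE

Orientations are given as a rotation vector (axis times angle).
In Python, from station import status, optics, job gives the robot as it stands.
- The arm moves only by the tool send_rows, never from a script. Its arguments are lists of equal length, an entry for each row: "delta_pos": the shift along the world's x, y, z in mm, a list of three; "turn": the turn about the world's z in degrees. A call has exactly 5 rows; each row shifts and turns the pose as measured when the row begins; what a row does not reach is not made up. A row lasts 1/10 s, in which the tool goes at most 50 mm and 8.59 degrees, less where a joint would pass 70% of its speed; a pose out of reach is approached as far as the arm can. A call is refused whole if a number of a shift passes 50 or a number of a turn 8.59, either way. A call with a gripper value outside its range is refused whole. "fingers" is the opening, from 0 (shut) to 1 (fully open), set as the call begins (left out, the last holds). The fingers move at their own pace and stop on an object; the grip force is fixed at half the most. Time passes only in rows, so rows that do not move let the fingers close, or fill a call up. It gives the time, the measured TCP pose, the force and the opening at its end, in the units of the state.
- status.get_obs(): the state, without advancing time (a new reading comes with each control period).
- optics.capture(name): name is "scene" or "side" or "wrist"; returns a dict with "color" (384x512x3 uint8, red, green, blue), "vfov" (degrees; the focal length in pixels is half the picture's height over the tangent of half this angle, whatever the lens; pixels are square), "cx", "cy" (the principal point, pixels), "rvec" (rotation vector, rad) and "tvec" (3), from world to camera coordinates, as OpenCV has them. Camera axes: x right, y down, z forward; pixel columns grow to the right and rows downward; lengths in m; the calibration is good to about 2 mm. A picture is of the moment at which its call begins. There is no depth.
- job.job_done(): hands the job in, once; it reports no verdict.
The state is a dict: "time_s": time; "q": joint angles; "joint_velocities": joint speeds; "joint_efforts": joint torques, N m; "eef_pos": TCP position; "tcp_rot": TCP orientation; "force": force on the tool from outside, world axes, zero at the start; "torque": the same for the moment, N m; "grip_width": opening from 0.0 (shut) to 1.0 (fully open).
Only numpy, scipy, OpenCV 4.12 (cv2) and the standard library are available. Lean on these libraries where they do the work, as an engineer would, in place of code of your own. Each camera call takes 0.05 s, during which the arm holds its last target. There are 200 camera calls.

## Working session

There is one attempt and no reset: what is moved stays moved. The work goes in short steps, Python scripts to look and compute and a tool call to move; the robot and the scene stay as the last step left them, time stands still between calls to the robot, and variables do not carry over. Pictures are saved under pics/ and viewed, about 8 in all and at most 12, crops included, and the job is handed in when it is done.

Besides the shell and the picture viewer there is one more tool, called after "Request:" by a JSON object that holds its "api" and its "payload". send_rows: Moves the arm, as the interface text tells. Its arguments: {"type":"object","properties":{"delta_pos":{"type":"array","items":{"type":"array","items":{"type":"number"}}},"turn":{"type":"array","items":{"type":"number"}},"fingers":{"type":"number"}},"required":["delta_pos","turn"]}

```bash
mkdir -p pics
cat > h.py <<'E'
import numpy as np, cv2, json, pickle
from station import status, optics, job
def cap(name, fn):
    c=optics.capture(name); pickle.dump(c,open(f'pics/{fn}.pkl','wb'))
    cv2.imwrite(f'pics/{fn}.png',cv2.cvtColor(c['color'],cv2.COLOR_RGB2BGR)); return c
def load(fn): return pickle.load(open(f'pics/{fn}.pkl','rb'))
def K(c):
    f=c['color'].shape[0]/2/np.tan(np.radians(c['vfov'])/2)
    return np.array([[f,0,c['cx']],[0,f,c['cy']],[0,0,1.]])
def proj(c,P): return cv2.projectPoints(np.asarray(P,float).reshape(-1,3),np.array(c['rvec']),np.array(c['tvec']),K(c),None)[0].reshape(-1,2)
def atz(c,u,v,z):
    R=cv2.Rodrigues(np.array(c['rvec'],float))[0]; o=-R.T@np.array(c['tvec'],float)
    d=R.T@np.linalg.inv(K(c))@np.array([u,v,1.]); return o+d*(z-o[2])/d[2]
E
python3 - <<'E'
from h import *
a=cap('scene','s0');b=cap('side','d0')
for c in (a,b):
    R=cv2.Rodrigues(np.array(c['rvec'],float))[0];print(c['vfov'],c['cx'],c['cy'],-R.T@np.array(c['tvec']),{k:v for k,v in c.items() if k not in('color',)})
print(status.get_obs())
E
```

```text
47.996636791920075 256.9314934298609 191.26851440080557 [1.21445797 0.0803408  0.62439804] {'vfov': 47.996636791920075, 'cx': 256.9314934298609, 'cy': 191.26851440080557, 'rvec': array([ 1.57496174,  1.86233842, -0.89134241]), 'tvec': array([ 0.13980343, -0.29051235,  1.32939583])}
48.777017562404815 247.17901295669444 193.64632131531 [0.19641229 0.47337555 0.66863357] {'vfov': 48.777017562404815, 'cx': 247.17901295669444, 'cy': 193.64632131531, 'rvec': array([ 0.90105756, -2.49040752,  1.13318856]), 'tvec': array([0.43907953, 0.34726067, 0.62956512])}
{'time_s': 0.1, 'q': array([-1.26281507e+00,  1.16459653e-01,  1.44219494e+00, -2.09710337e-05,
        1.58398889e+00, -3.78381994e-02]), 'joint_velocities': array([-0.00032715, -0.00168658, -0.00167829, -0.00137102, -0.00122243,
       -0.00186362]), 'joint_efforts': array([ 3.04603731e-03, -7.33666277e+01, -6.33787036e+01, -9.18717569e-05,
        5.29486526e-03, -1.48418655e-05]), 'eef_pos': array([ 0.22871493, -0.63489556,  0.23062359]), 'tcp_rot': array([-3.09372334e+00, -5.40330102e-01,  2.54832114e-04]), 'force': array([-0.0198923 , -0.67283784,  0.35299013]), 'torque': array([0.03353054, 0.00770194, 0.01244034]), 'grip_width': 1.0007502954806275}
```

View pics/s0.png

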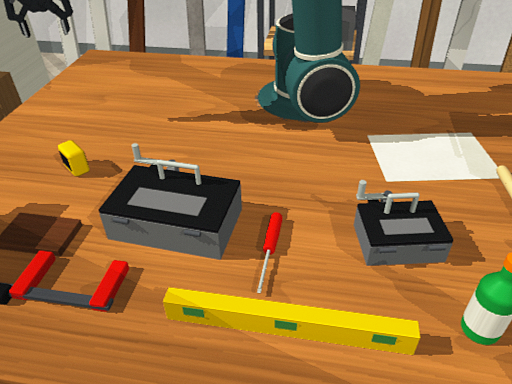

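View pics/d0.png

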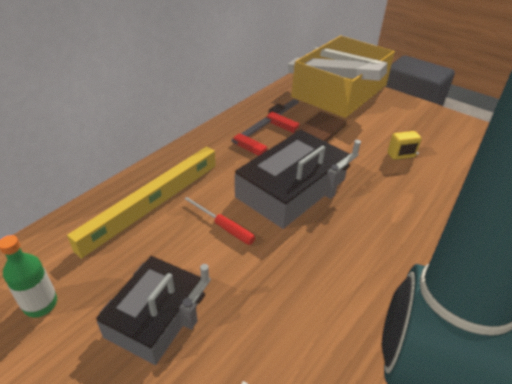

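The scene view looks back at the robot. The larger case is at about (170,210) and the smaller at (405,230). In the side view they are at about (290,175) and (150,310). I'll enlarge the larger case to pick points.

Run:
```python
import cv2,numpy as np
a=cv2.imread('pics/s0.png')[135:265,90:255]; b=cv2.imread('pics/d0.png')[125:235,225:370]
a=cv2.resize(a,None,fx=4,fy=4,interpolation=cv2.INTER_CUBIC)
cv2.imwrite('pics/c1.png',a)
cv2.imwrite('pics/c2.png',cv2.resize(b,None,fx=5,fy=5,interpolation=cv2.INTER_CUBIC))
```

```text
(no output)
```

View pics/c1.png

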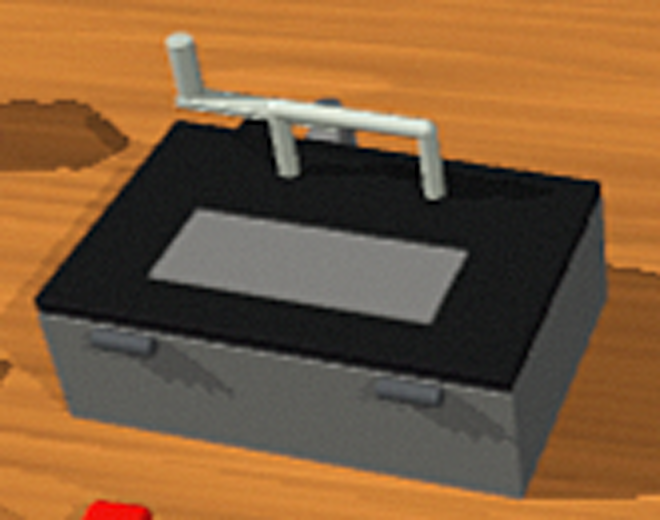

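View pics/c2.png

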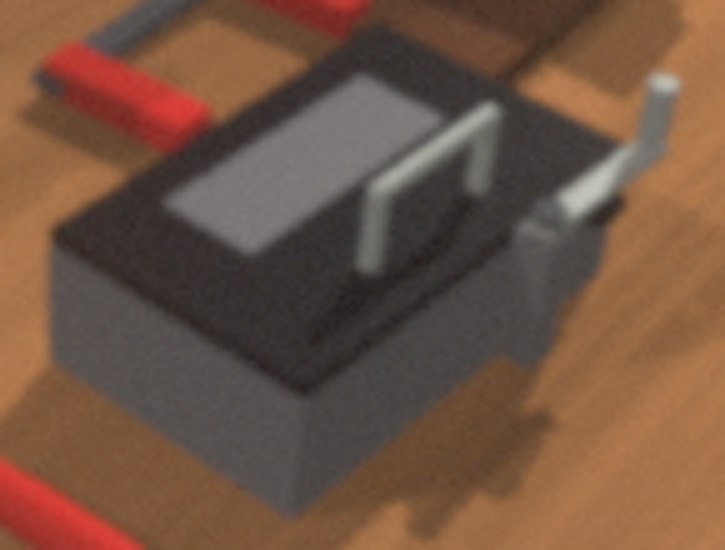

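Enlarged, both views show the four lid corners, the bottom corners, the bar ends and the knob top: scene crop (180,40), side crop (663,82). Next step is to fit the pose from these.

```bash
cat > fit.py <<'E'
from h import *
from scipy.optimize import least_squares
S=[((-75,-120,80),(180,124)),((-75,120,80),(600,184)),((75,120,80),(512,386)),((75,-120,80),(38,300)),((-45,-40,120.5),(275,110)),((-45,40,120.5),(432,128)),((75,120,0),(522,494)),((75,-120,0),(72,414))]
D=[((-75,120,80),(305,393)),((-75,120,0),(293,515)),((75,120,80),(55,235)),((75,120,0),(50,360)),((75,-120,80),(378,28)),((-75,-120,80),(617,150)),((-45,40,120.5),(375,188)),((-45,-40,120.5),(492,108))]
s,d=load('s0'),load('d0')
def px(L,o,k): return np.array([[o[0]+(u+.5)/k-.5,o[1]+(v+.5)/k-.5] for _,(u,v) in L])
Ls=np.array([p for p,_ in S])/1e3;Ld=np.array([p for p,_ in D])/1e3
ps,pd=px(S,(90,135),4),px(D,(225,125),5)
ks,kd=px([(0,(180,40))],(90,135),4),px([(0,(663,82))],(225,125),5)
def W(p,L):
    c,n=np.cos(p[2]),np.sin(p[2]);L=np.atleast_2d(L)
    return np.c_[p[0]+c*L[:,0]-n*L[:,1],p[1]+n*L[:,0]+c*L[:,1],L[:,2]]
def knob(a): return np.array([-.087-.08*np.sin(a),-.035-.08*np.cos(a),.124])
def res(p,ws=1,wd=1): return np.r_[ws*(proj(s,W(p,Ls))-ps).ravel(),wd*(proj(d,W(p,Ld))-pd).ravel(),ws*(proj(s,W(p,knob(p[3])))-ks).ravel(),wd*(proj(d,W(p,knob(p[3])))-kd).ravel()]
if __name__=='__main__':
    for w in((1,1),(1,0),(0,1)):
        r=least_squares(res,[.6,-.2,0,.05],args=w,loss='soft_l1'); print(w,r.x.round(4),np.degrees(r.x[2]).round(2)); print(res(r.x).reshape(-1,2).round(1).tolist()) if w==(1,1) else 0
        if w==(1,1):
            p=r.x;np.save('p.npy',p)
            for n,L in (('knob',knob(p[3])),('pivot',(-.087,-.035,.086)),('bar',(-.045,0,.1205)),('hinge',(.075,0,.0705))): print(n,W(p,L).round(4))
    for c,uv in ((s,(401,195)),(d,(161,285))): print('small',atz(c,*uv,.1005).round(3))
E
python3 fit.py
```

```text
(1, 1) [ 0.5998 -0.2065 -0.0721  0.0094] -4.13
[[-0.9, -1.7], [0.9, -1.3], [0.2, -1.7], [-1.4, -0.5], [0.9, -0.7], [-0.9, 0.0], [0.7, 1.2], [0.0, 0.4], [0.0, -1.4], [-0.5, 1.1], [-1.7, -1.6], [-0.6, -0.0], [-0.1, -1.6], [2.0, -1.5], [0.5, 0.9], [-0.8, 1.5], [-0.1, -0.7], [-0.2, -0.3]]
knob [[ 0.504  -0.3148  0.124 ]]
pivot [[ 0.5105 -0.2351  0.086 ]]
bar [[ 0.5549 -0.2032  0.1205]]
hinge [[ 0.6746 -0.2119  0.0705]]
(1, 0) [ 0.6013 -0.2058 -0.0791 -0.0132] -4.53
(0, 1) [ 0.599  -0.2061 -0.0695  0.013 ] -3.98
small [0.56  0.232 0.101]
small [0.56  0.233 0.101]
```

The fit is good: both cameras agree within about 2 mm, and the case yaw is -4.1°. The small case is well away, at y=+0.23. Plan: straddle the knob loosely with the jaws tangential, then sweep the arc while turning.

Request:
{"api": "send_rows", "payload": {"delta_pos": [[30, 35, -4], [30, 35, -4], [30, 35, -4], [30, 35, -4], [30, 35, -4]], "turn": [7, 7, 7, 7, 7], "fingers": 0.35}}

```text
time_s: 0.6
eef_pos: [0.3787, -0.4567, 0.2073]
tcp_rot: [-2.776, -1.463, 0.003]
force: [1.4, -0.1, 0.1]
grip_width: 0.346
```

Request:
{"api": "send_rows", "payload": {"delta_pos": [[30, 35, -4], [30, 35, -4], [25, 30, -4], [20, 20, -4], [0, 0, 0]], "turn": [7, 7, 7, 7, 3]}}

```text
time_s: 1.1
eef_pos: [0.4891, -0.3262, 0.1889]
tcp_rot: [-2.25, -2.185, 0.004]
force: [0.3, -0.8, 0.3]
grip_width: 0.35
```

```bash
cat > g.py <<'E'
from h import *
from scipy.spatial.transform import Rotation as R
o=status.get_obs();y=R.from_rotvec(o['tcp_rot']).as_matrix()
print(o['time_s'],o['eef_pos'].round(4),'jaw',np.degrees(np.arctan2(y[1,1],y[0,1])).round(1),'z',y[:,2].round(3),'F',o['force'].round(1),'w',round(o['grip_width'],3),'q',o['q'].round(2))
E
python3 g.py
```

```text
1.1 [ 0.4891 -0.3262  0.1889] jaw -1.7 z [-0.005  0.002 -1.   ] F [ 0.3 -0.8  0.3] w 0.35 q [-0.63 -0.06  1.69 -0.    1.52 -0.6 ]
```

Request:
{"api": "send_rows", "payload": {"delta_pos": [[15, 11, 0], [0, 0, -15], [0, 0, -15], [0, 0, -10], [0, 0, 0]], "turn": [-2.5, 0, 0, 0, 0]}}

```text
time_s: 1.6
eef_pos: [0.5038, -0.3137, 0.1438]
tcp_rot: [-2.291, -2.137, 0.005]
force: [-0.2, -0.2, 0.9]
grip_width: 0.345
```

Run:
```python
from fit import *
import g
a=cap('side','d1');b=cap('wrist','w1')
x=cv2.resize(a['color'][110:240,260:420],(640,520));y=cv2.resize(b['color'],None,fx=1,fy=1)
cv2.imwrite('pics/m1.png',x[:,:,::-1]); 
p=np.load('p.npy');print(proj(b,np.r_[W(p,knob(p[3])),W(p,(-.087,-.035,.089)),W(p,(-.045,-.04,.1205)),W(p,(-.045,.04,.1205))]).round(0))
```

```text
1.6 [ 0.5038 -0.3137  0.1438] jaw -4.0 z [-0.008  0.004 -1.   ] F [-0.2 -0.2  0.9] w 0.345 q [-0.6  -0.02  1.72 -0.    1.45 -0.53]
[[ 260.  230.]
 [ 262.   74.]
 [ 350.   82.]
 [ 365. -122.]]
```

View pics/w1.png

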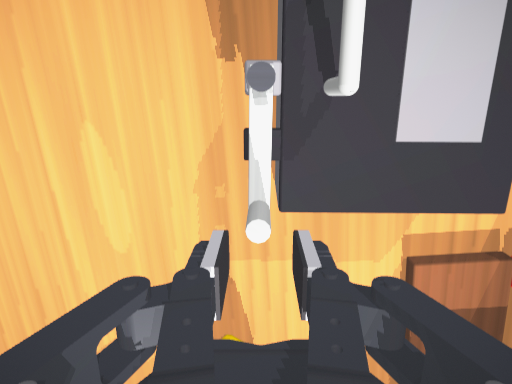

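The wrist view shows the knob top at (258,231) against a predicted (260,230), centred between the pads. I'll lower and then sweep.

Request:
{"api": "send_rows", "payload": {"delta_pos": [[0, 0, -15], [0, 0, -15], [0, 0, -12], [0, 0, -4], [0, 0, 0]], "turn": [0, 0, 0, 0, 0]}}

```text
time_s: 2.2
eef_pos: [0.5038, -0.3146, 0.096]
tcp_rot: [-2.294, -2.138, 0.004]
force: [0.4, 0.6, 0.2]
grip_width: 0.352
```

Request:
{"api": "send_rows", "payload": {"delta_pos": [[-11, 2, 0], [-11, 3, 0], [-10, 5, 0], [-9, 6, 0], [-9, 7, 0]], "turn": [-8, -8, -8, -8, -8]}}

```text
time_s: 2.7
eef_pos: [0.4536, -0.2918, 0.097]
tcp_rot: [-2.902, -1.191, -0.001]
force: [1.2, -0.8, 0.1]
grip_width: 0.354
```

Request:
{"api": "send_rows", "payload": {"delta_pos": [[-7, 8, 0], [-6, 9, 0], [-5, 10, 0], [-3, 11, 0], [-2, 11, 0]], "turn": [-8, -8, -8, -8, -8]}}

```text
time_s: 3.2
eef_pos: [0.4298, -0.2423, 0.0994]
tcp_rot: [-3.14, -0.078, -0.007]
force: [0.5, -0.6, 0.3]
grip_width: 0.349
```

Run:
```python
from h import *
import g
cap('wrist','w2')
```

```text
3.2 [ 0.4298 -0.2423  0.0994] jaw -87.1 z [ 0.004  0.001 -1.   ] F [ 0.5 -0.6  0.3] w 0.349 q [-0.57 -0.22  1.98  0.    1.38  0.95]
```

View pics/w2.png

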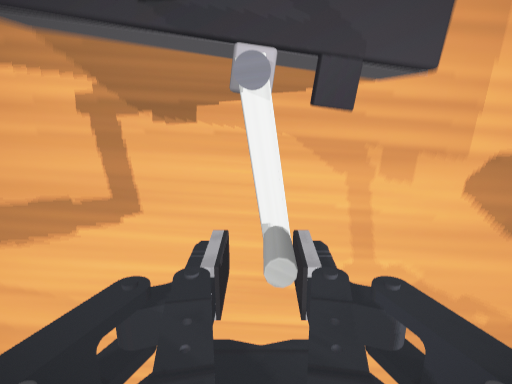

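The knob is resting against the right-hand pad at (280,265), with the lever about 1.3 rad out and clear of the tongue. Next is up and over to the pull.

Request:
{"api": "send_rows", "payload": {"delta_pos": [[0, 0, 20], [0, 0, 40], [0, 0, 35], [15, 5, 5], [20, 6, 0]], "turn": [0, 0, 8.5, 8.5, 8.5]}}

```text
time_s: 3.75
eef_pos: [0.4642, -0.2305, 0.2056]
tcp_rot: [3.042, 0.778, 0.007]
force: [0.4, -0.8, -0.5]
grip_width: 0.354
```

Request:
{"api": "send_rows", "payload": {"delta_pos": [[20, 6, 0], [20, 6, 0], [20, 6, 0], [15, 5, 0], [15, 5, 0]], "turn": [8.5, 8.5, 8.5, 8.5, 8.5], "fingers": 0.6}}

```text
time_s: 4.25
eef_pos: [0.5596, -0.2027, 0.2087]
tcp_rot: [2.544, 1.838, 0.013]
force: [-0.4, 0.2, 0.4]
grip_width: 0.6
```

```bash
python3 g.py
```

```text
4.25 [ 0.5596 -0.2027  0.2087] jaw -18.3 z [ 0.009  0.002 -1.   ] F [-0.4  0.2  0.4] w 0.6 q [-0.39 -0.06  1.65  0.01  1.54 -0.07]
```

Request:
{"api": "send_rows", "payload": {"delta_pos": [[-4, 0, 0], [-1, 0, -15], [0, 0, -30], [0, 0, -25], [0, 0, 0]], "turn": [7, 7, 0, 0, 0]}}

```text
time_s: 4.75
eef_pos: [0.5577, -0.2032, 0.1385]
tcp_rot: [2.26, 2.175, 0.016]
force: [-0.2, -1.2, -0.9]
grip_width: 0.6
```

Run:
```python
from fit import *
import g
b=cap('wrist','w3')
p=np.load('p.npy');print(proj(b,np.r_[W(p,(-.045,-.04,.1205)),W(p,(-.045,.04,.1205)),W(p,knob(1.3))]).round(0))
```

```text
4.75 [ 0.5577 -0.2032  0.1385] jaw -2.2 z [ 0.011  0.004 -1.   ] F [-0.2 -1.2 -0.9] w 0.6 q [-0.4  -0.03  1.74  0.01  1.42 -0.36]
[[252. 297.]
 [256. 154.]
 [ 35. 322.]]
```

View pics/w3.png

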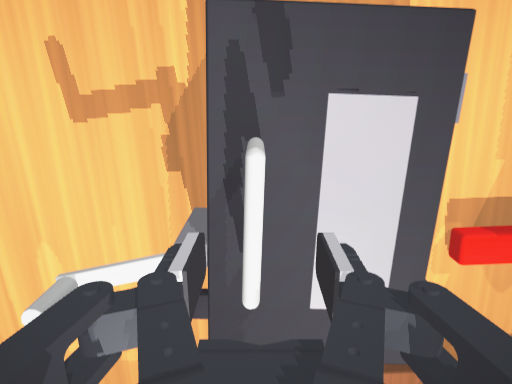

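The bar runs from (250,300) to (256,145), as predicted, and sits between the open jaws. The knob at (30,317) confirms the latch at about 1.3 rad. Lowering to grip.

Request:
{"api": "send_rows", "payload": {"delta_pos": [[-3, 0, -12], [0, 0, -12], [0, 0, -9], [0, 0, -2], [0, 0, 0]], "turn": [-1.9, 0, 0, 0, 0]}}

```text
time_s: 5.3
eef_pos: [0.5565, -0.2043, 0.107]
tcp_rot: [2.292, 2.131, 0.02]
force: [-1.4, -0.2, 0.1]
grip_width: 0.602
```

Request:
{"api": "send_rows", "payload": {"delta_pos": [[0, 0, 0], [0, 0, 0], [0, 0, 0], [0, 0, 0], [0, 0, 0]], "turn": [0, 0, 0, 0, 0], "fingers": 0}}

```text
time_s: 5.8
eef_pos: [0.5536, -0.2042, 0.1079]
tcp_rot: [2.296, 2.136, 0.012]
force: [6.0, -0.0, -5.6]
grip_width: 0.087
```

Run:
```python
from fit import *
import g
# arc of bar about hinge, world steps (mm) every 5 deg
p=np.load('p.npy');t=np.radians(np.arange(0,91,5))+np.arctan2(50,120)
P=np.array([W(p,(.075-.13*np.cos(a),0,.0705+.13*np.sin(a)))[0] for a in t])*1e3
for k,d in enumerate(np.diff(P,axis=0)): print(5*k+5,d.round(1),(P[k+1]-[0,0,19]).round(0))
```

```text
5.8 [ 0.5536 -0.2042  0.1079] jaw -4.2 z [ 0.01   0.001 -1.   ] F [ 6.  -0.  -5.6] w 0.087 q [-0.4  -0.01  1.78  0.    1.37 -0.33]
5 [ 4.8 -0.3 10.3] [ 560. -204.  112.]
10 [ 5.7 -0.4  9.8] [ 565. -204.  122.]
15 [ 6.5 -0.5  9.3] [ 572. -204.  131.]
20 [ 7.3 -0.5  8.7] [ 579. -205.  140.]
25 [ 8.  -0.6  8. ] [ 587. -206.  148.]
30 [ 8.7 -0.6  7.3] [ 596. -206.  155.]
35 [ 9.3 -0.7  6.5] [ 605. -207.  161.]
40 [ 9.8 -0.7  5.6] [ 615. -208.  167.]
45 [10.3 -0.7  4.8] [ 625. -208.  172.]
50 [10.6 -0.8  3.9] [ 636. -209.  176.]
55 [10.9 -0.8  2.9] [ 647. -210.  178.]
60 [11.1 -0.8  1.9] [ 658. -211.  180.]
65 [11.3 -0.8  1. ] [ 669. -211.  181.]
70 [11.3 -0.8 -0. ] [ 681. -212.  181.]
75 [11.3 -0.8 -1. ] [ 692. -213.  180.]
80 [11.1 -0.8 -2. ] [ 703. -214.  178.]
85 [10.9 -0.8 -3. ] [ 714. -215.  175.]
90 [10.6 -0.8 -3.9] [ 725. -215.  172.]
```

Request:
{"api": "send_rows", "payload": {"delta_pos": [[5, 0, 10], [6, 0, 10], [6, 0, 9], [7, -1, 9], [8, -1, 8]], "turn": [0, 0, 0, 0, 0]}}

```text
time_s: 6.3
eef_pos: [0.5842, -0.2066, 0.1541]
tcp_rot: [-2.301, -2.138, -0.003]
force: [-5.7, 4.2, -3.7]
grip_width: 0.089
```

Request:
{"api": "send_rows", "payload": {"delta_pos": [[10, -1, 7], [10, -1, 7], [10, -1, 6], [10, -1, 5], [11, -1, 4]], "turn": [0, 0, 0, 0, 0]}}

```text
time_s: 6.8
eef_pos: [0.6366, -0.2103, 0.1866]
tcp_rot: [-2.295, -2.135, 0.001]
force: [-2.6, 1.2, -7.5]
grip_width: 0.087
```

Request:
{"api": "send_rows", "payload": {"delta_pos": [[11, -1, 1], [11, -1, 0], [11, -1, 0], [11, -1, -1], [11, -1, -1]], "turn": [0, 0, 0, 0, 0]}}

```text
time_s: 7.3
eef_pos: [0.6952, -0.2146, 0.191]
tcp_rot: [-2.294, -2.135, 0.0]
force: [-7.0, 1.1, -15.3]
grip_width: 0.082
```

Run:
```python
from fit import *
import g
a=cap('side','d4');x=cv2.resize(a['color'][60:240,190:400],None,fx=3.5,fy=3.3,interpolation=cv2.INTER_CUBIC)
cv2.imwrite('pics/m4.png',x[:,:,::-1])
```

```text
7.3 [ 0.6952 -0.2146  0.191 ] jaw -4.1 z [-0.005  0.006 -1.   ] F [ -7.    1.1 -15.3] w 0.082 q [-0.34  0.25  1.36  0.    1.54 -0.26]
```

View pics/m4.png

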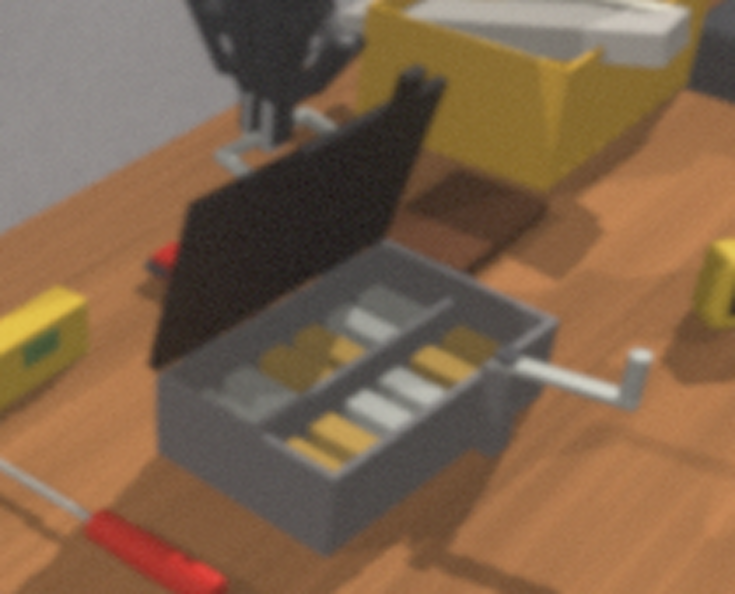

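The lid is up at about 76° with the bar in the fingertips, and the latch is swung out. I'll nudge it a little further, release slightly and retreat upwards.

Request:
{"api": "send_rows", "payload": {"delta_pos": [[8, -1, -4], [5, 0, -3], [0, 0, 0], [0, 0, 0], [0, 0, 0]], "turn": [0, 0, 0, 0, 0]}}

```text
time_s: 7.85
eef_pos: [0.7114, -0.2158, 0.1863]
tcp_rot: [-2.296, -2.138, -0.004]
force: [0.1, -1.5, -2.1]
grip_width: 0.085
```

Request:
{"api": "send_rows", "payload": {"delta_pos": [[0, 0, 0], [0, 0, 0], [0, 0, 0], [0, 0, 5], [0, 0, 10]], "turn": [0, 0, 0, 0, 0], "fingers": 0.28}}

```text
time_s: 8.35
eef_pos: [0.7109, -0.2154, 0.2022]
tcp_rot: [-2.296, -2.138, -0.005]
force: [-0.7, 0.4, 0.2]
grip_width: 0.285
```

Request:
{"api": "send_rows", "payload": {"delta_pos": [[0, 0, 20], [0, 0, 35], [0, 0, 35], [0, 0, 30], [0, 0, 0]], "turn": [0, 0, 0, 0, 0]}}

```text
time_s: 8.85
eef_pos: [0.7101, -0.215, 0.3327]
tcp_rot: [-2.298, -2.141, -0.008]
force: [-0.2, 0.5, 2.0]
grip_width: 0.281
```

Run:
```python
from fit import *
import g
p=np.load('p.npy')
a=cap('side','d5');im=a['color'].copy()
for th,c in ((70,(255,0,0)),(80,(0,255,0)),(90,(0,0,255))):
    t=np.radians(th)+np.arctan2(50,120)
    for v in proj(a,np.r_[[W(p,(.075-.13*np.cos(t),s,.0705+.13*np.sin(t)))[0] for s in(.04,-.04)]]): im[int(round(v[1])),int(round(v[0]))]=c
x=cv2.resize(im[30:240,190:400],None,fx=3,fy=2.8,interpolation=cv2.INTER_NEAREST)
cv2.imwrite('pics/m5.png',x[:,:,::-1])
d0=load('d0')['color'][250:370,85:225].astype(int);print('small case diff',abs(a['color'][250:370,85:225]-d0).mean())
```

```text
8.85 [ 0.7101 -0.215   0.3327] jaw -4.1 z [ 0.003  0.004 -1.   ] F [-0.2  0.5  2. ] w 0.281 q [-0.33  0.26  1.12  0.    1.76 -0.26]
small case diff 5.544265873015873
```

View pics/m5.png

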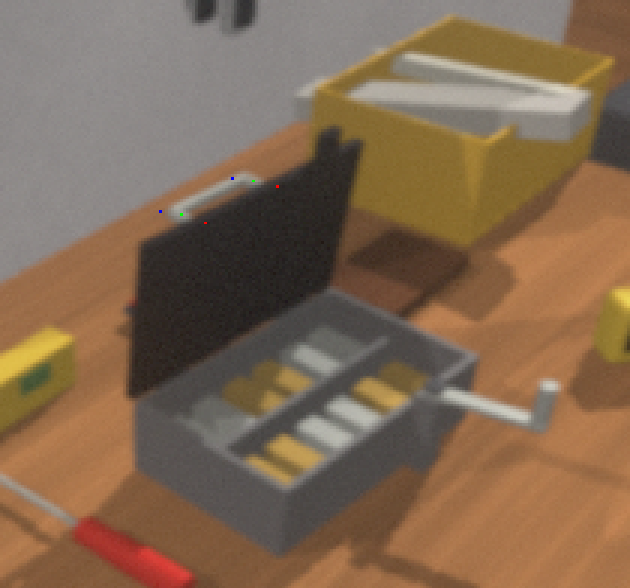

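The lid stands unaided at about 80°: the bar lies on the 80° markers at (180,213) and (253,181). The latch is out and the gripper is clear above. I'll hand it in.

```bash
python3 -c "
from station import job; print(job.job_done())"; python3 g.py
```

```text
the job is handed in; nothing more can be done
None
the job is handed in; nothing more can be done
```

The larger nail case is open and the job was handed in at about 9 s. I found the case in the two camera views. I swung the latch out with the jaws loosely around its knob, then gripped the lid pull, raised the lid, let go and backed off upwards.

- **Lid:** it stands by itself at about 80°. In the last picture the bar lies on the markers I projected for 80°. I checked this in one picture after release, so I did not measure that it was at rest.
- **Latch:** it is swung out about 1.3 rad, judged from the wrist pictures. The last side picture shows it still swung out.
- **Gripper:** it is about 0.13 m above the bar and the force reading is close to zero.
- **Smaller case:** the arm never came near it. The before/after image difference over it averaged about 5.5 grey levels, which I took as picture noise without checking a baseline.
- **Disagreement:** the bar slid about 5 mm towards the fingertips during the lift. The tool read up to 191 mm in height, against about 186 mm expected. The grip held, and the largest force reported was about 17 N.

The state could not be read after hand-in, so these checks are all from just before it.

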